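# Find and mark the balance point of a weighted knock-out dowel

## Task

Find the balance point of the weighted knock-out dowel: push it gently endwise along the dark balancing stand, never gripping or lifting it, until it rests level on the middle edge all by itself, and leave it untouched like that for two seconds. Then mark the point by gently setting the yellow rider astride the dowel, right above the edge, and let go so that dowel and rider stay balanced and level. Leave the doll, the red shell and the cork cone where they are.

Things in the scene. Friction and masses are not known exactly. Their poses are not given: they have to be found in the camera images.
- edge (a point): Middle of the top of the fixed dark steel balancing stand's edge, 70 mm above the table. Axes: y along the stand (the way the dowel lies and slides), x across, z up. The edge is a flat-topped blunt blade, 10 mm wide along y, 44 mm long across.
- stand: The balancing stand; origin under its middle, axes as the point edge, base plate 70 x 230 x 12 mm. At y = +45 and -45 mm two pairs of red side walls, 27 mm apart, up to 14 mm above the edge, guide the dowel. At y = +96 and -96 mm two end rests (30 mm across, 8 mm thick along y), 11 mm lower than the edge, stop its tipping at about 0.11 rad.
- dowel_mid (a point): Centre of the knock-out dowel: a loose square beech stick 24 x 24 mm, 280 mm long along its own y axis, with flat dark ends; z up. 0.29 to 0.36 kg. A hidden steel core puts its balance point up to 25 mm from its middle, to either side. It starts in the stand with its middle 53 to 58 mm towards the stand's +y, tipped with its +y end down on the +y rest.
- dowel: The same dowel; origin under its middle. Pushed towards -y, it tips level when its balance point comes over the edge's 10 mm width, and tips the other way if pushed too far. A finger touching its end can hold it from tipping, so back off to see. Friction on the stand is a few newtons; more than 12 N from a finger counts as gripping or shoving.
- rider_mid (a point): Centre of the yellow rider, a loose aluminium saddle 64 mm tall, 0.05 kg, standing on the table; this point is 32 mm above its feet. From below: two splayed legs with a channel along its own y axis, 16 mm deep, 28 mm wide at its roof, 35 mm at the mouth; a crown 42 (x) x 16 (y) x 8 mm; a grip post 16 x 16 mm, from 24 to 64 mm above the feet.
- rider: The same rider; origin between its feet. Astride the level dowel its centre is 40 mm above the edge's top. Dowel and edge are hard and do not give: lower it slowly, more than 25 N of press on the dowel is too much. It starts to the robot's right or left.
- doll: Gilded finished doll, 106 mm tall, 68 mm wide, origin under its middle. Bystander.
- shell: Red lacquered open doll shell, 62 mm tall, 70 mm wide, origin under its middle. Bystander.
- cone: Wooden gripping cone with a cork top, 72 mm tall, 52 mm wide, origin under its middle. Bystander; it and the rider may have swapped places, one to the robot's left, one to its right.
Mind the look-alikes: they are no part of the job. What is shaped like the stand but orange is not meant. Leave any pink look-alike of the rider alone.

How it is judged:
On the way, in this order (a step that is already met when the one before it is completed fails the run):
1. the dowel rests level on the edge by itself, touched by neither robot nor rider (angle between dowel_mid's own z axis and vertical below 0.04 rad and horizontal distance between dowel_mid and edge below 0.05 m and z of dowel_mid in the frame of edge between 0.008 and 0.017 m and contact force between each of the arm, the fingers, rider and dowel below 0.05 N), for 1 s.
2. the rider sits astride the level dowel above the edge, let go (angle between dowel_mid's own z axis and vertical below 0.04 rad and distance between rider_mid and edge below 0.05 m and y of rider_mid in the frame of edge between -0.006 and 0.006 m and z of rider_mid in the frame of edge below 0.043 m and angle between rider_mid's own z axis and vertical below 0.1 rad and contact force between the fingers and rider below 0.05 N), for 0.3 s.
At the end, for the whole second after the job is handed in: The dowel lies on the edge, level within 0.04 rad, and the rider sits down on it astride, upright within 0.1 rad and within 6 mm of the edge's middle; both at rest and let go (angle between dowel_mid's own z axis and vertical below 0.04 rad and horizontal distance between dowel_mid and edge below 0.05 m and z of dowel_mid in the frame of edge between 0.008 and 0.017 m and y of rider_mid in the frame of edge between -0.006 and 0.006 m and x of rider_mid in the frame of edge between -0.006 and 0.006 m and z of rider_mid in the frame of edge between 0.036 and 0.043 m and angle between rider_mid's own z axis and vertical below 0.1 rad and linear speed of each of dowel, rider below 0.01 m/s); the robot touches nothing.
It fails at once if the dowel is gripped or pushed with more than 12 N (contact force between any of the fingers, the arm and dowel above 12 N).
It fails at once if the dowel is lifted out of the stand (z of dowel_mid in the frame of edge above 0.035 m).
It fails at once if the rider is pressed on the dowel with more than 25 N (contact force between rider and dowel above 25 N).
It fails at once if the doll, the shell or the cone is moved by more than 20 mm (distance of any of doll, shell, cone from where it was at the start of the episode above 0.02 m).
It also fails if it takes over 72 s, if anything falls off the work surface, if the arm or the gripper's body presses on something with over 40 N, if the wrist force passes 120 N, or if a joint passes its speed limit or range.

## Robot

A 7-joint arm with a two-finger parallel gripper is mounted at the origin on the work surface. World frame = base frame: x ahead of the robot, y to its left, z up, the work surface at z = 0. Lengths are in m, angles in rad, forces in N, time in s.
With the tool pointing down it reaches from about 0.35 to 0.9 m from the base axis. Payload 8.1 kg.
Tool frame: the origin (TCP) lies midway between the tips of the shut fingers; the grasp point (between the pads) lies 19 mm behind it; z points along the fingers, y is the direction in which the jaws open and shut (so a half turn about z gives the same grasp; the last joint's range is limited). The gripper opens to 92 mm and grips with 3 to 60 N. Pads are 19 mm wide; open, the fingers measure 130 mm over their backs; the gripper's body (75 mm by 190 mm) begins 47 mm behind the grasp point.
Start: joints at [1.044, 0.434, 0.025, 1.573, -0.012, 1.134, -0.075], TCP at [0.257, -0.57, 0.227] pointing down, gripper open.
Joint ranges: [-2.62, 2.62], [-0.44, 2.09], [-1.27, 1.32], [0.08, 2.57], [-1.32, 4.46], [0.12, 2], [-2.74, 2.74]. Speed limits (rad/s): [2.22, 2.22, 3.01, 3.01, 3.14, 3.14, 3.14].

## Interface

Orientations are given as a rotation vector (axis times angle).
In Python, from cell import monitor, get_image, get_calibration, workorder, look_for, masks_of gives the robot as it stands.
- The arm moves only by the shell command python3 -m crank 'ROWS' [FORCE]. ROWS is JSON, a list of rows, each a list of 3 entries, a list of its own where there are three numbers: the shift along the tool's x, y, z in cm, then the turn about the tool's z in degrees, then the closure in counts, from 0 (fully open) to 255 (shut). A call has 1 to 5 rows; each row shifts and turns the commanded pose from where the row before left it, along the tool's axes as they then stand; what a row does not reach is not made up. A row lasts 1/10 s, in which the tool goes at most 50 mm and 8.59 degrees, less where a joint would pass 70% of its speed; a pose out of reach is approached as far as the arm can. A call with a gripper value outside its range is refused whole. The fingers move at their own pace and stop on an object; FORCE is the grip in N (left out, the last holds). Time passes only in rows, so rows that do not move let the fingers close. It gives the time, the measured TCP pose, the force and the opening at its end, in the units of the state.
- monitor.observe(): the state, without advancing time (a new reading comes with each control period).
- get_image(name): name is "scene" or "top"; returns (picture, depth): 384x512x3 uint8, red, green, blue; 384x512 float32, m along the optical axis (not along the pixel's ray), 0 where there is no reading.
- get_calibration(name): a dict with "fx", "fy", "cx", "cy" (pixels), "R" (3x3) and "t" (3): a world point X has camera coordinates R X + t. Camera axes: x right, y down, z forward; pixel columns grow to the right and rows downward; lengths in m; the calibration is good to about 2 mm. A picture is of the moment at which its call begins. get_calibration takes no time and is no camera call.
- workorder.sign_off(): hands the job in, once; it reports no verdict.
Trained networks look in the newest picture that a camera, given by its name, has taken for a name from the list of things; names that differ only in an ending like _2 or _b are one class to them, and where a whole thing is asked for, a point or a joint stands for the part that bears it (a point fixed in the world has none). Each returns a list of dicts, best first, with "score" (0 to 1); they miss things now and then, are a little off and sometimes report something else, mostly with a low value. They report only what shows in the picture. A call takes as long as a camera call. They do not tell look-alikes from the thing itself.
- look_for(label, camera): "location" ([x, y, z] in m, in world coordinates, good to about 4 mm: the middle of the surface that is visible of it).
- masks_of(label, camera): "region" (384x512 bool, what is visible of it).
The state is a dict: "clock": time; "joints": joint angles; "dq": joint speeds; "joint_efforts": joint torques, N m; "position": TCP position; "ee_rot": TCP orientation; "force": force on the tool from outside, world axes, zero at the start; "ft_torque": the same for the moment, N m; "width": opening from 0.0 (shut) to 1.0 (fully open).
Only numpy, scipy, OpenCV 4.12 (cv2) and the standard library are available. Lean on these libraries where they do the work, as an engineer would, in place of code of your own. Each camera call takes 0.05 s, during which the arm holds its last target.

## Working session

There is one attempt and no reset: what is moved stays moved. The work goes in short steps, Python scripts to look and compute and a shell command to move; the robot and the scene stay as the last step left them, time stands still between calls to the robot, and variables do not carry over. Pictures are saved under pics/ and viewed, and the job is handed in when it is done.

```bash
mkdir -p pics; ls
python3 - <<'E'
from cell import *
import cv2,numpy as np
print(monitor.observe())
for n in("scene","top"):
    p,d=get_image(n); cv2.imwrite(f"pics/{n}0.png",p[:,:,::-1])
    c=get_calibration(n);print(n,c)
    for l in("stand","dowel","rider","doll","shell","cone"):
        print(n,l,[(np.round(r["location"],3),round(r["score"],2)) for r in look_for(l,n)])
E
```

```text
pics
{'clock': 0.0, 'joints': array([ 1.04438782,  0.43518672,  0.02496878,  1.57411971, -0.01158492,
        1.1339666 , -0.07507726]), 'dq': array([-4.73100739e-06,  2.05816377e-05,  1.59535945e-03, -2.36060988e-04,
       -1.75828665e-03,  2.85734518e-04, -6.84168394e-04]), 'joint_efforts': array([-1.28636479e-03, -6.67845798e+01,  9.84504707e-01, -3.14456534e+01,
       -6.05496881e-02,  4.29500733e-02,  1.50010801e-04]), 'position': array([ 0.25675657, -0.56926409,  0.2259587 ]), 'ee_rot': array([-3.06990467e+00, -6.60381329e-01,  7.36372635e-04]), 'force': array([-0.76732441, -0.294204  , -1.07180963]), 'ft_torque': array([-0.03740168,  0.01738881, -0.02994445]), 'width': 0.9986401112133698}
scene {'fx': 411.22756531601743, 'fy': 411.22756531601743, 'cx': 259.11981346950654, 'cy': 192.4956336222507, 'R': array([[-0.77918309,  0.62672169, -0.00967602],
       [ 0.44799779,  0.54605199, -0.70790197],
       [-0.43837392, -0.55592008, -0.70624441]]), 't': array([ 0.37488505, -0.1994165 ,  1.43916646])}
scene stand [(array([0.312, 0.205, 0.012]), 0.7), (array([ 0.525, -0.007,  0.01
[... 296 characters left out ...]
 0.041]), 0.65)]
top {'fx': 470.73996738311024, 'fy': 470.73996738311024, 'cx': 257.3441875470045, 'cy': 184.8695702344649, 'R': array([[ 0.0279419 , -0.99934896,  0.02282356],
       [-0.99715977, -0.02946369, -0.06931292],
       [ 0.06994026, -0.020822  , -0.99733385]]), 't': array([0.01316573, 0.50599229, 1.21897865])}
top stand [(array([0.306, 0.189, 0.01 ]), 0.8), (array([ 0.495, -0.023,  0.012]), 0.73)]
top dowel [(array([0.504, 0.04 , 0.088]), 0.69)]
top rider [(array([0.447, 0.356, 0.02 ]), 0.61), (array([0.469, 0.432, 0.024]), 0.43)]
top doll [(array([0.695, 0.111, 0.078]), 0.74)]
top shell [(array([ 0.677, -0.162,  0.026]), 0.85)]
top cone [(array([ 0.466, -0.352,  0.05 ]), 0.64)]
```

View pics/scene0.png

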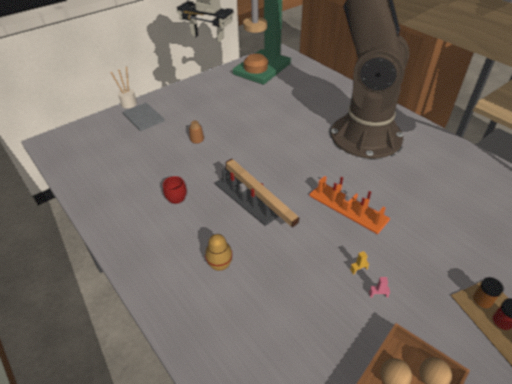

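View pics/top0.png

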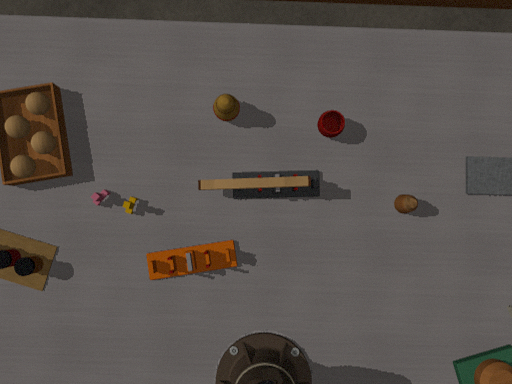

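The scene view shows the dark stand with the dowel at about (260,190), the orange look-alike at (350,205), the yellow rider at (360,262) and the pink one at (380,287). In the top view the dowel spans (199,185) to (308,182), the edge is near (277,183), and the yellow rider is at (131,205). Next I'll measure these precisely.

```bash
cat > h.py <<'E'
from cell import *
import cv2,numpy as np
def cloud(n):
    p,d=get_image(n);c=get_calibration(n)
    v,u=np.mgrid[:384,:512]
    P=np.stack([(u-c["cx"])/c["fx"]*d,(v-c["cy"])/c["fy"]*d,d],-1)
    X=(P-c["t"])@c["R"]
    X[d==0]=np.nan
    return p,d,X
def proj(n,X):
    c=get_calibration(n);q=np.asarray(X)@c["R"].T+c["t"]
    return np.stack([q[...,0]/q[...,2]*c["fx"]+c["cx"],q[...,1]/q[...,2]*c["fy"]+c["cy"]],-1)
def crop(p,name,u0,u1,v0,v1,s):
    cv2.imwrite("pics/"+name,cv2.resize(p[v0:v1,u0:u1,::-1],None,fx=s,fy=s,interpolation=cv2.INTER_CUBIC))
E
python3 - <<'E'
from h import *
for n in("top","scene"):
    p,d,X=cloud(n)
    np.savez(f"{n}0.npz",p=p,d=d,X=X)
    if n=="top":
        crop(p,"tc.png",190,330,150,210,5);crop(p,"tr.png",85,155,180,225,8)
    else:
        crop(p,"sc.png",205,305,150,230,7);crop(p,"sr.png",340,400,240,305,8)
    hsv=cv2.cvtColor(p,cv2.COLOR_RGB2HSV)
    # dowel top: z>0.07 region
    m=(X[...,2]>0.07)&(X[...,2]<0.12)&(abs(X[...,0]-.5)<.08)&(abs(X[...,1]-.02)<.2)&(hsv[...,1]>60)&(hsv[...,0]>8)&(hsv[...,0]<25)
    q=X[m];print(n,len(q),q.min(0),q.max(0))
    # fit line of xy, z vs y
    a=np.polyfit(q[:,1],q[:,0],1);b=np.polyfit(q[:,1],q[:,2],1);print(a,b, np.std(q[:,2]-np.polyval(b,q[:,1])))
    # stand: dark points z<0.03 region
    m=(X[...,2]>0.006)&(X[...,2]<0.02)&(abs(X[...,0]-.5)<.08)&(abs(X[...,1]+.02)<.16)
    q=X[m];print("base",len(q),cv2.minAreaRect(q[:,:2].astype(np.float32)*1000),q[:,2].mean())
    for nm,lo,hi in(("yel",20,35),("pink",150,179)):
        m=(hsv[...,0]>=lo)&(hsv[...,0]<=hi)&(hsv[...,1]>90)&(abs(X[...,0]-.45)<.07)&(abs(X[...,1]-.39)<.09)&(X[...,2]>.004)
        q=X[m];print(nm,len(q),q.mean(0),q.min(0),q.max(0),cv2.minAreaRect(q[:,:2].astype(np.float32)*1000))
E
```

```text
top 1106 [ 0.48948943 -0.09917034  0.07000668] [0.52491272 0.17776055 0.10878454]
[-0.05409962  0.50879872] [-0.11400119  0.09232649] 0.003171556018742863
base 1322 ((500.47119140625, -18.280258178710938), (158.21575927734375, 313.0294189453125), 0.18359950184822083) 0.012190296381787468
yel 135 [0.44406033 0.35419012 0.03955356] [0.42241594 0.34225175 0.00421108] [0.46467431 0.3793153  0.07044143] ((445.3059997558594, 363.3638916015625), (33.535953521728516, 43.344993591308594), 76.66710662841797)
pink 141 [0.46236762 0.43088217 0.03942879] [0.44301872 0.41417944 0.00841388] [0.4806813  0.45073696 0.06853317] ((462.2995300292969, 433.53118896484375), (16.11566162109375, 41.89068603515625), 49.36696243286133)
scene 927 [ 0.48871315 -0.09792354  0.07      ] [0.52763194 0.18089356 0.10728717]
[-0.06838789  0.51358431] [-0.09664781  0.08971862] 0.005259785803569372
base 732 ((515.1553955078125, -38.40696716308594), (276.2142639160156, 110.33992767333984), 77.36847686767578) 0.012427258614725111
yel 169 [0.4513541  0.35973064 0.03748894] [0.43020285 0.34664806 0.0056028 ] [0.46737316 0.37013878 0.06622541] ((447.1499938964844, 358.5850524902344), (17.369964599609375, 39.096656799316406), 69.95932006835938)
pink 219 [0.46814641 0.43707799 0.03695448] [0.44676786 0.41836583 0.0049785 ] [0.48456244 0.45416178 0.06730663] ((464.8353576660156, 436.12109375), (16.93577003479004, 40.03533172607422), 49.690181732177734)
```

View pics/tc.png

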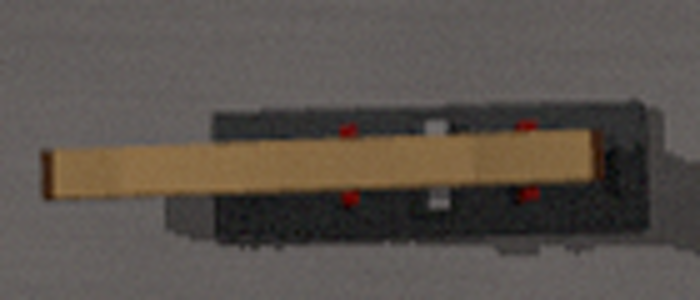

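View pics/tr.png

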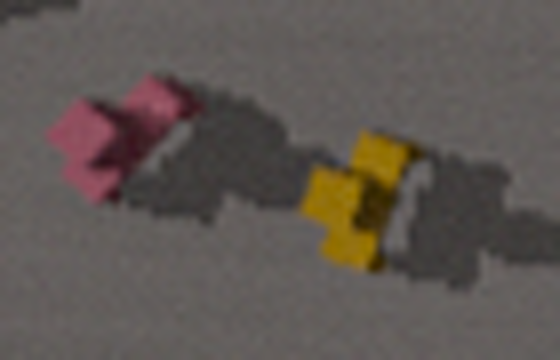

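View pics/sc.png

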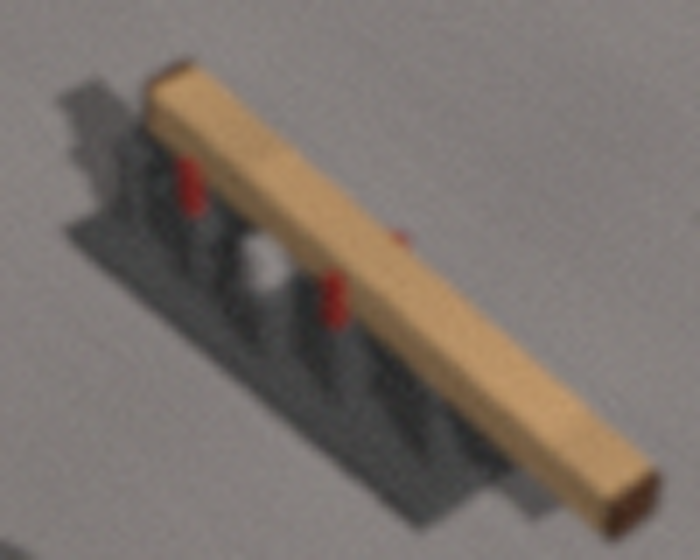

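View pics/sr.png

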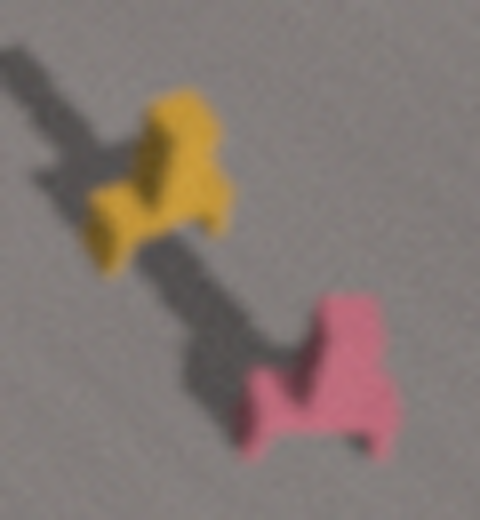

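```bash
cat >> h.py <<'E'
def ray(n,uv,z):
    c=get_calibration(n);uv=np.atleast_2d(np.asarray(uv,float))
    r=np.c_[(uv[:,0]-c["cx"])/c["fx"],(uv[:,1]-c["cy"])/c["fy"],np.ones(len(uv))]@c["R"]
    o=-c["R"].T@c["t"]
    return o+r*((z-o[2])/r[:,2])[:,None]
E
python3 - <<'E'
from h import *
np.set_printoptions(precision=4,suppress=True)
T=np.load("top0.npz");S=np.load("scene0.npz")
# manual pts (top)
cr=lambda L,u0,v0,s:np.array(L)/s+[u0,v0]-.5+.5/s
tp=lambda L:cr(L,190,150,5)
print("edge ends",ray("top",tp([(437,122),(439,208)]),.07))
print("walls",ray("top",tp([(348,130),(351,198),(528,127),(530,193)]),.084))
print("base corners",ray("top",tp([(213,113),(642,101),(650,234),(217,243)]),.012))
print("dowel ends top", ray("top",tp([(54,150),(55,198)]),.076),ray("top",tp([(590,130),(592,180)]),.107))
sp=lambda L:cr(L,205,150,7)
print("scene base corners",ray("scene",sp([(68,232),(420,530)]),.012))
print("scene edge end (near doll side) ",ray("scene",sp([(265,250)]),.068))
for n,D in(("top",T),("scene",S)):
    X=D["X"];p=D["p"];hsv=cv2.cvtColor(p,cv2.COLOR_RGB2HSV)
    near=(abs(X[...,0]-.445)<.05)&(abs(X[...,1]-.357)<.05)
    yel=near&(hsv[...,0]>=18)&(hsv[...,0]<=35)&(hsv[...,1]>120)
    q=X[yel];
    for lo,hi in((.055,.075),(.02,.05)):
        k=q[(q[:,2]>lo)&(q[:,2]<hi)];print(n,lo,len(k),k.mean(0) if len(k) else 0, cv2.minAreaRect(k[:,:2].astype(np.float32)*1000))
# rider from top crop: post top corners
tr=lambda L:cr(L,85,180,8)
print("post top",ray("top",tr([(322,167),(366,180),(345,228),(301,212)]),.064))
print("crown ", ray("top",tr([(368,130),(422,148)]),.031),ray("top",tr([(322,258),(380,272)]),.031))
E
```

```text
edge ends [[ 0.5306 -0.02    0.07  ]
 [ 0.4873 -0.0221  0.07  ]]
walls [[ 0.524   0.0251  0.084 ]
 [ 0.4901  0.0227  0.084 ]
 [ 0.5282 -0.0646  0.084 ]
 [ 0.4952 -0.0663  0.084 ]]
base corners [[ 0.5373  0.0949  0.012 ]
 [ 0.5506 -0.1321  0.012 ]
 [ 0.4801 -0.1377  0.012 ]
 [ 0.4688  0.0906  0.012 ]]
dowel ends top [[0.5103 0.1714 0.076 ]
 [0.4863 0.1701 0.076 ]] [[ 0.5255 -0.0926  0.107 ]
 [ 0.501  -0.0941  0.107 ]]
scene base corners [[ 0.5538 -0.1285  0.012 ]
 [ 0.543   0.1012  0.012 ]]
scene edge end (near doll side)  [[ 0.5275 -0.017   0.068 ]]
top 0.055 47 [0.4441 0.3546 0.064 ] ((444.2537536621094, 355.3350524902344), (16.867420196533203, 15.647591590881348), 73.7917251586914)
top 0.02 77 [0.4447 0.3538 0.0273] ((444.5912780761719, 355.222900390625), (16.240352630615234, 40.83889389038086), 74.26274108886719)
scene 0.055 51 [0.447  0.3591 0.0625] ((445.43499755859375, 358.16485595703125), (17.599571228027344, 16.519777297973633), 72.52925109863281)
scene 0.02 116 [0.4504 0.3601 0.0314] ((445.3142395019531, 358.7817687988281), (17.210866928100586, 41.43402862548828), 72.80979919433594)
post top [[0.4532 0.3596 0.064 ]
 [0.4496 0.3457 0.064 ]
 [0.4344 0.3515 0.064 ]
 [0.439  0.3654 0.064 ]]
crown  [[0.4665 0.3539 0.031 ]
 [0.4612 0.3364 0.031 ]] [[0.425  0.3667 0.031 ]
 [0.421  0.348  0.031 ]]
```

```bash
cat >> h.py <<'E'
from scipy.spatial.transform import Rotation as Ro
def plan(tx,ty,tz,yaw,n,g,pos=None,R=None):
    """jaw (tool y) axis yaw in world deg (mod 180, nearest)"""
    s=monitor.observe();pos=s["position"] if pos is None else np.array(pos)
    R=Ro.from_rotvec(s["ee_rot"]).as_matrix()
    ya=np.degrees(np.arctan2(R[1,1],R[0,1]))
    dy=(yaw-ya+90)%180-90
    print("pos",pos.round(4),"jaw",ya.round(2),"tilt z",R[:,2].round(4),"d",(np.array([tx,ty,tz])-pos).round(4),"turn",-dy)
    d=(np.array([tx,ty,tz])-pos)/n
    for i in range(n):
        t=np.radians(ya+dy*i/n)
        y=np.array([np.cos(t),np.sin(t),0]);z=np.array([0,0,-1.]);x=np.cross(y,z)
        print("[[%.1f,%.1f,%.1f],%.1f,%d],"%(*(np.array([d@x,d@y,d@z])*100),-dy/n,g),end="\n" if i%5==4 else "")
E
python3 - <<'E'
from h import *
plan(.50,.25,.226,3.1,20,255)
E
```

```text
pos [ 0.257  -0.5697  0.2268] jaw -65.72 tilt z [ 0.e+00 -1.e-04 -1.e+00] d [ 2.430e-01  8.197e-01 -8.000e-04] turn -68.82322559571531
[[2.8,-3.2,0.0],-3.4,255],[[3.0,-3.1,0.0],-3.4,255],[[3.2,-2.9,0.0],-3.4,255],[[3.3,-2.7,0.0],-3.4,255],[[3.5,-2.5,0.0],-3.4,255],
[[3.6,-2.3,0.0],-3.4,255],[[3.8,-2.0,0.0],-3.4,255],[[3.9,-1.8,0.0],-3.4,255],[[4.0,-1.6,0.0],-3.4,255],[[4.1,-1.3,0.0],-3.4,255],
[[4.1,-1.1,0.0],-3.4,255],[[4.2,-0.8,0.0],-3.4,255],[[4.2,-0.6,0.0],-3.4,255],[[4.3,-0.3,0.0],-3.4,255],[[4.3,-0.1,0.0],-3.4,255],
[[4.3,0.2,0.0],-3.4,255],[[4.3,0.4,0.0],-3.4,255],[[4.2,0.7,0.0],-3.4,255],[[4.2,0.9,0.0],-3.4,255],[[4.1,1.2,0.0],-3.4,255],
```

```bash
python3 -m crank '[[[2.8,-3.2,0],-3.4,255],[[3,-3.1,0],-3.4,255],[[3.2,-2.9,0],-3.4,255],[[3.3,-2.7,0],-3.4,255],[[3.5,-2.5,0],-3.4,255]]' 20; python3 -m crank '[[[3.6,-2.3,0],-3.4,255],[[3.8,-2.0,0],-3.4,255],[[3.9,-1.8,0],-3.4,255],[[4,-1.6,0],-3.4,255],[[4.1,-1.3,0],-3.4,255]]'
```

```text
clock: 1.3
position: [0.3184, -0.3626, 0.2269]
ee_rot: [2.938, 1.111, 0.0]
force: [1.3, -0.7, 0.1]
width: 0.613
clock: 1.8
position: [0.3813, -0.1573, 0.2271]
ee_rot: [2.741, 1.532, 0.001]
force: [0.2, -0.1, 0.1]
width: 0.182
```

Run:
```python
from h import *
plan(.50,.25,.226,3.1,10,255)
```

```text
pos [ 0.3813 -0.1573  0.2271] jaw -31.59 tilt z [ 8.e-04 -6.e-04 -1.e+00] d [ 0.1187  0.4073 -0.0011] turn -34.69369149034614
[[4.1,-1.1,0.0],-3.5,255],[[4.2,-0.9,0.0],-3.5,255],[[4.2,-0.6,0.0],-3.5,255],[[4.2,-0.4,0.0],-3.5,255],[[4.2,-0.1,0.0],-3.5,255],
[[4.2,0.1,0.0],-3.5,255],[[4.2,0.4,0.0],-3.5,255],[[4.2,0.7,0.0],-3.5,255],[[4.1,0.9,0.0],-3.5,255],[[4.1,1.2,0.0],-3.5,255],
```

```bash
python3 -m crank '[[[4.1,-1.1,0],-3.5,255],[[4.2,-0.9,0],-3.5,255],[[4.2,-0.6,0],-3.5,255],[[4.2,-0.4,0],-3.5,255],[[4.2,-0.1,0],-3.5,255]]'; python3 -m crank '[[[4.2,0.1,0],-3.5,255],[[4.2,0.4,0],-3.5,255],[[4.2,0.7,0],-3.5,255],[[4.1,0.9,0],-3.5,255],[[4.1,1.2,0],-3.5,255]]'
python3 - <<'E'
from h import *
plan(.498,.222,.066,3.1,4,255)
p,d,X=cloud("scene"); crop(p,"s1.png",180,380,120,270,4)
p,d,X=cloud("top"); crop(p,"t1.png",130,330,110,240,4)
E
```

```text
clock: 2.3
position: [0.4409, 0.0463, 0.2271]
ee_rot: [2.477, 1.932, 0.001]
force: [1.0, -1.9, 0.4]
width: 0.007
clock: 2.8
position: [0.5001, 0.2492, 0.2268]
ee_rot: [2.155, 2.286, 0.0]
force: [1.5, -0.1, 0.1]
width: 0.004
pos [0.5001 0.2492 0.2268] jaw 3.38 tilt z [ 3.e-04 -2.e-04 -1.e+00] d [-0.0021 -0.0272 -0.1608] turn 0.2822608009312688
[[-0.7,-0.1,4.0],0.1,255],[[-0.7,-0.1,4.0],0.1,255],[[-0.7,-0.1,4.0],0.1,255],[[-0.7,-0.1,4.0],0.1,255],
```

View pics/s1.png

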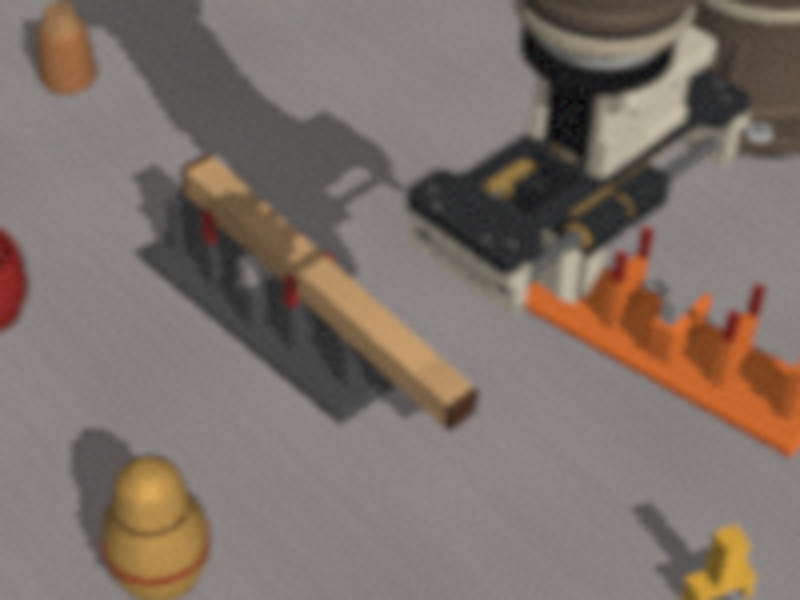

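View pics/t1.png

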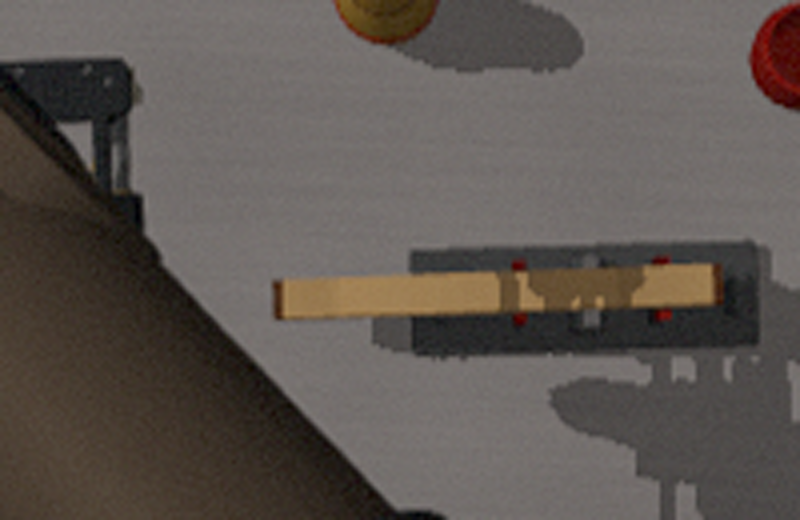

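Both views show the shut gripper well clear of the dowel's +y end, which is at (460,405) in the scene crop and (278,300) in the top crop. I'll descend beside that end.

```bash
python3 -m crank '[[[-0.7,-0.1,4.0],0.1,255],[[-0.7,-0.1,4.0],0.1,255],[[-0.7,-0.1,4.0],0.1,255],[[-0.7,-0.1,4.0],0.1,255],[[0,0,0],0,255]]'
python3 - <<'E'
from h import *
print(proj("scene",[.5001,.2492,.2268]))
plan(.498,.195,.066,3.1,5,255)
p,d,X=cloud("scene"); crop(p,"s2.png",205,355,140,250,5)
E
```

```text
clock: 3.4
position: [0.4943, 0.2158, 0.0624]
ee_rot: [-2.165, -2.273, 0.014]
force: [-0.3, -1.4, -0.6]
width: 0.006
[321.25770291 192.56311861]
pos [0.4943 0.2158 0.0624] jaw 2.78 tilt z [-0.0076 -0.005  -1.    ] d [ 0.0037 -0.0208  0.0036] turn -0.31822690502943374
[[-0.4,0.1,-0.1],-0.1,255],[[-0.4,0.1,-0.1],-0.1,255],[[-0.4,0.1,-0.1],-0.1,255],[[-0.4,0.1,-0.1],-0.1,255],[[-0.4,0.1,-0.1],-0.1,255],
```

View pics/s2.png

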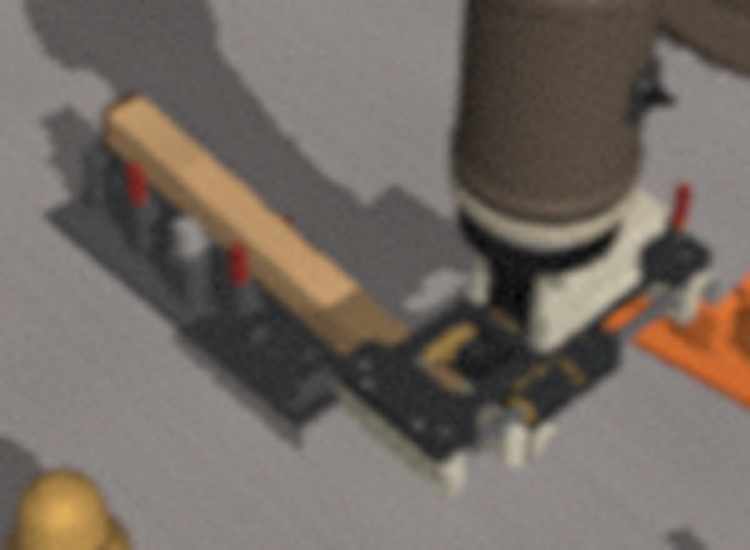

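The shut fingers, at (515,440) in the crop, stand about 30 mm beyond the dowel's end. I'll approach slowly.

```bash
python3 -m crank '[[[-0.4,0.1,-0.1],-0.1,255],[[-0.4,0.1,-0.1],-0.1,255],[[-0.4,0.1,-0.1],-0.1,255],[[-0.4,0,0],0,255],[[-0.3,0,0],0,255]]'; for i in 1 2; do python3 -m crank '[[[-0.2,0,0],0,255],[[-0.2,0,0],0,255],[[-0.2,0,0],0,255],[[-0.2,0,0],0,255]]'; done
```

```text
clock: 3.95
position: [0.5016, 0.2002, 0.0704]
ee_rot: [2.159, 2.281, 0.001]
force: [-0.2, -0.5, -0.9]
width: 0.004
clock: 4.35
position: [0.5016, 0.1926, 0.0697]
ee_rot: [-2.159, -2.282, 0.0]
force: [-0.4, -0.2, -0.0]
width: 0.003
clock: 4.75
position: [0.5022, 0.1855, 0.0699]
ee_rot: [-2.158, -2.283, -0.002]
force: [0.5, 4.3, 1.4]
width: 0.004
```

```bash
python3 -m crank '[[[0.4,0,0],0,255],[[0,-0.1,0.5],0,255],[[0,-0.1,0.5],0,255],[[-0.3,0,0],0,255]]'; for i in 1 2; do python3 -m crank '[[[-0.2,0,0],0,255],[[-0.2,0,0],0,255],[[-0.2,0,0],0,255],[[-0.2,0,0],0,255]]'; done
```

```text
clock: 5.15
position: [0.4992, 0.1853, 0.0587]
ee_rot: [-2.158, -2.282, 0.003]
force: [-0.7, 0.2, 0.1]
width: 0.007
clock: 5.55
position: [0.5006, 0.1777, 0.0599]
ee_rot: [-2.159, -2.282, -0.001]
force: [-0.0, 1.6, -0.8]
width: 0.001
clock: 5.95
position: [0.5012, 0.1703, 0.0601]
ee_rot: [-2.158, -2.283, -0.002]
force: [-0.8, 5.5, 3.6]
width: 0.006
```

```bash
for i in 1 2; do python3 -m crank '[[[-0.2,0,0],0,255],[[-0.2,0,0],0,255],[[-0.2,0,0],0,255],[[-0.2,0,0],0,255]]'; done
cat >> h.py <<'E'
def tilt(tag=None):
    out=[]
    p,d,X=cloud("scene")
    hsv=cv2.cvtColor(p,cv2.COLOR_RGB2HSV)
    m=(X[...,2]>0.074)&(X[...,2]<0.125)&(abs(X[...,0]-.51)<.04)&(X[...,1]>-.18)&(X[...,1]<.2)&(hsv[...,1]>50)&(hsv[...,0]>8)&(hsv[...,0]<25)
    # keep top face: normals up; use upper envelope per y-bin
    q=X[m]
    yb=np.arange(q[:,1].min()+.004,q[:,1].max()-.004,.006)
    Y=[];Z=[]
    for a in yb:
        k=q[abs(q[:,1]-a)<.004]
        if len(k)>4: Y.append(a);Z.append(np.percentile(k[:,2],75))
    b=np.polyfit(Y,Z,1)
    print("tilt dz/dy",b[0].round(4),"z at edge",np.polyval(b,-.02).round(4),"y range",q[:,1].min().round(4),q[:,1].max().round(4),"bins",len(Y))
    if tag: crop(p,tag,205,355,140,250,5)
E
python3 -c "
from h import *
tilt('s3.png')"
```

```text
clock: 6.35
position: [0.5019, 0.1633, 0.0605]
ee_rot: [-2.158, -2.283, -0.005]
force: [-0.4, 7.3, 4.9]
width: 0.003
clock: 6.75
position: [0.5026, 0.1558, 0.0607]
ee_rot: [-2.157, -2.283, -0.006]
force: [0.1, 8.1, 6.1]
width: 0.006
tilt dz/dy -0.1305 z at edge 0.0975 y range -0.1339 0.1466 bins 37
```

View pics/s3.png

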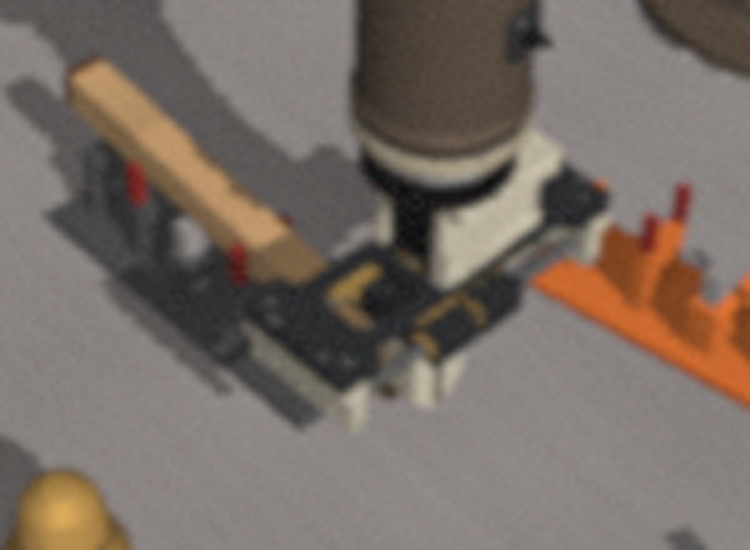

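The dowel is still tipped, with its end at the finger. The force has grown to about 10 N because finger friction is holding the end down. I'll back off to relieve it, look, then push with a slight upward slope.

```bash
python3 -m crank '[[[0.3,0,0],0,255],[[0.2,0,-0.3],0,255],[[0,0,-0.2],0,255]]'; python3 -c "
from h import *
tilt()"; python3 -m crank '[[[-0.2,0,0],0,255],[[-0.2,0,0],0,255],[[-0.15,0,-0.02],0,255],[[-0.15,0,-0.02],0,255]]'
```

```text
clock: 7.1
position: [0.5013, 0.1581, 0.0647]
ee_rot: [2.159, 2.282, -0.002]
force: [0.0, 0.0, 1.0]
width: 0.005
tilt dz/dy -0.1103 z at edge 0.0958 y range -0.1344 0.1507 bins 37
clock: 7.55
position: [0.5019, 0.1519, 0.0652]
ee_rot: [-2.159, -2.282, -0.001]
force: [-0.4, 2.6, 0.0]
width: 0.004
```

```bash
python3 -m crank '[[[-0.2,0,-0.03],0,255],[[-0.2,0,-0.03],0,255],[[0,0,0],0,255]]'; python3 -m crank '[[[0.4,0,0],0,255],[[0,0,0],0,255]]';python3 -c "
from h import *
tilt()
"
```

```text
clock: 7.85
position: [0.5022, 0.1473, 0.0657]
ee_rot: [2.159, 2.282, -0.0]
force: [0.1, 1.4, -0.1]
width: 0.002
clock: 8.05
position: [0.5018, 0.1517, 0.0657]
ee_rot: [2.159, 2.282, -0.001]
force: [0.2, 0.4, -0.4]
width: 0.004
tilt dz/dy -0.1121 z at edge 0.0958 y range -0.1434 0.1294 bins 37
```

```bash
python3 -m crank '[[[-0.4,0,0],0,255],[[-0.2,0,-0.03],0,255],[[-0.2,0,-0.03],0,255],[[0,0,0],0,255]]'; python3 -m crank '[[[0.4,0,0],0,255],[[0,0,0],0,255]]';python3 -c "
from h import *
tilt()
"
python3 -m crank '[[[-0.4,0,0],0,255],[[-0.2,0,-0.03],0,255],[[-0.2,0,-0.03],0,255],[[0,0,0],0,255]]'; python3 -m crank '[[[0.4,0,0],0,255],[[0,0,0],0,255]]';python3 -c "
from h import *
tilt()
"
```

```text
clock: 8.5
position: [0.5025, 0.1436, 0.0664]
ee_rot: [-2.159, -2.282, -0.001]
force: [-0.3, 1.4, -0.1]
width: 0.004
clock: 8.7
position: [0.502, 0.1479, 0.0663]
ee_rot: [2.159, 2.282, -0.0]
force: [-0.3, 0.3, 0.5]
width: 0.007
tilt dz/dy 0.033 z at edge 0.0951 y range -0.1496 0.1135 bins 39
clock: 9.15
position: [0.5026, 0.1395, 0.067]
ee_rot: [2.159, 2.282, 0.0]
force: [-0.2, 1.3, 0.3]
width: 0.002
clock: 9.35
position: [0.5023, 0.1442, 0.067]
ee_rot: [2.159, 2.283, 0.0]
force: [-0.6, 0.3, 0.2]
width: 0.004
tilt dz/dy 0.0294 z at edge 0.0952 y range -0.1508 0.1085 bins 37
```

```bash
python3 -c "
from h import *
tilt('s4.png')
p,d,X=cloud('top');crop(p,'t4.png',190,330,140,220,5)
m=(X[...,2]>0.074)&(X[...,2]<0.125)&(abs(X[...,0]-.51)<.009)&(X[...,1]>-.18)&(X[...,1]<.11)
q=X[m]
for a in np.arange(-.16,.1,.02):
  k=q[abs(q[:,1]-a)<.01]; print(round(a,3),len(k),np.median(k[:,2]).round(4) if len(k) else 0)
"
```

```text
tilt dz/dy 0.0001 z at edge 0.0949 y range -0.1509 0.1228 bins 38
-0.16 5 0.0944
-0.14 47 0.0957
-0.12 54 0.0962
-0.1 58 0.0945
-0.08 56 0.0947
-0.06 56 0.0945
-0.04 60 0.0951
-0.02 61 0.0945
-0.0 55 0.0941
0.02 56 0.0937
0.04 51 0.0943
0.06 11 0.0952
0.08 0 0
```

View pics/s4.png

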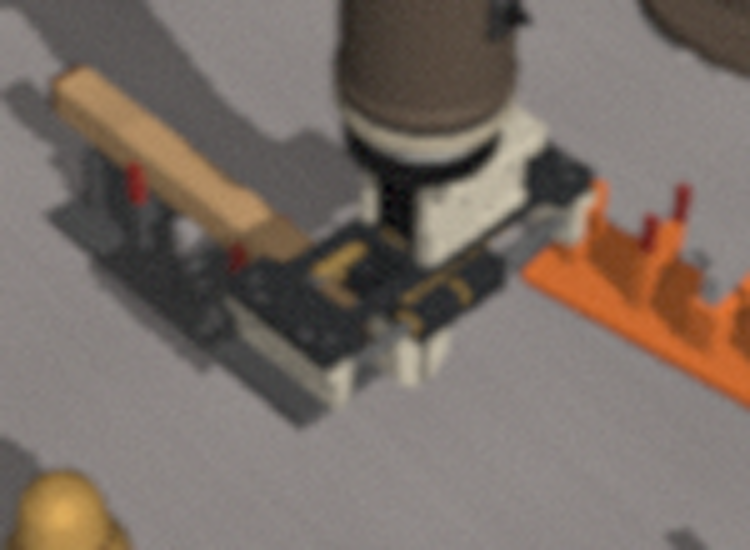

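View pics/t4.png

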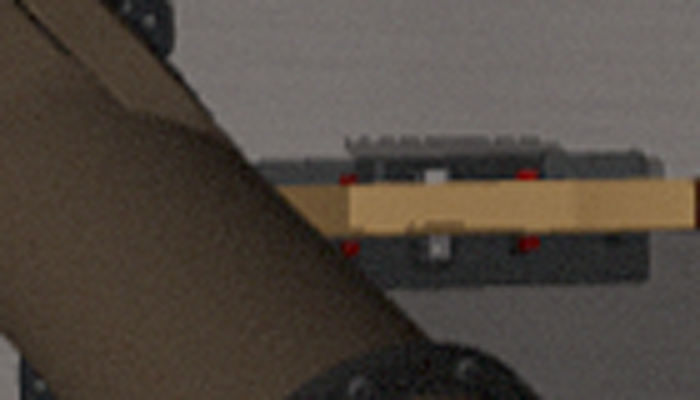

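The dowel now lies level, with top z between 0.094 and 0.096 all along and a tilt of about 0. I'll retreat and watch whether it stays level by itself.

```bash
python3 -m crank '[[[1.5,0,0],0,255],[[3,0,0],0,255],[[4,0,0],0,255],[[2,0,-3],0,200],[[0,0,-4],0,150]]'
python3 - <<'E'
from h import *
tilt('s5.png')
p,d,X=cloud('top');crop(p,'t5.png',190,330,140,220,5)
plan(.4448,.3567,.16,-16.5,8,0)
E
```

```text
clock: 10.0
position: [0.4939, 0.2534, 0.1366]
ee_rot: [-2.15, -2.286, 0.002]
force: [0.9, -0.6, -0.0]
width: 0.13
tilt dz/dy 0.0193 z at edge 0.095 y range -0.1519 0.1325 bins 47
pos [0.498  0.253  0.1416] jaw 3.33 tilt z [ 0.0063  0.0048 -1.    ] d [-0.0532  0.1037  0.0184] turn 19.833549257984203
[[1.3,-0.6,-0.2],2.5,0],[[1.3,-0.6,-0.2],2.5,0],[[1.3,-0.7,-0.2],2.5,0],[[1.2,-0.8,-0.2],2.5,0],[[1.2,-0.8,-0.2],2.5,0],
[[1.2,-0.9,-0.2],2.5,0],[[1.1,-0.9,-0.2],2.5,0],[[1.1,-1.0,-0.2],2.5,0],
```

View pics/s5.png

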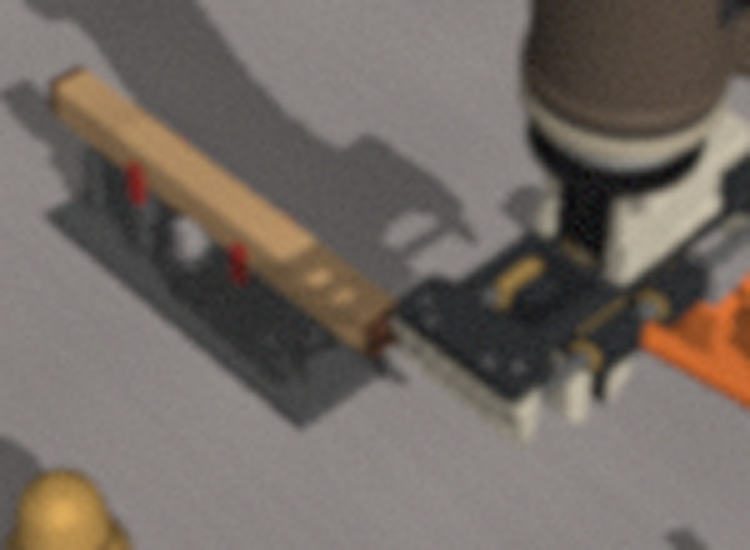

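The gripper is clear, and the dowel's end face is now visible at (380,330). I'll move over the rider, open the jaws, then check the dowel again.

```bash
python3 -m crank '[[[1.3,-0.6,-0.2],2.5,0],[[1.3,-0.6,-0.2],2.5,0],[[1.3,-0.7,-0.2],2.5,0],[[1.2,-0.8,-0.2],2.5,0],[[1.2,-0.8,-0.2],2.5,0]]'; python3 -m crank '[[[1.2,-0.9,-0.2],2.5,0],[[1.1,-0.9,-0.2],2.5,0],[[1.1,-1.0,-0.2],2.5,0],[[0,0,0],0,0]]'
cat >> h.py <<'E'
def tilt2():
    # top face pixels around stand axis; plane fit with robust
    for n in("scene","top"):
        p,d,X=cloud(n)
        e=np.array([.5095,-.0205]);a=np.array([-.0545,.9985]);b=np.array([.9985,.0545])
        r=X[...,:2]-e; s=r@a;w=r@b
        off=.003 if n=="scene" else 0
        m=(abs(w-off)<.008)&(abs(s)<.15)&(X[...,2]>.075)&(X[...,2]<.12)
        S,Z=s[m],X[...,2][m]
        f=np.polyfit(S,Z,1)
        for _ in range(4):
            k=abs(Z-np.polyval(f,S))<.003;f=np.polyfit(S[k],Z[k],1)
        print(n,"slope",f[0].round(4),"z0",f[1].round(4),len(S),k.sum(),"s range",S[k].min().round(3),S[k].max().round(3))
E
python3 - <<'E'
from h import *
tilt2()
plan(.4448,.3567,.03,-16.5,5,0)
p,d,X=cloud("scene");crop(p,"s6.png",280,430,150,310,4)
E
```

```text
clock: 10.6
position: [0.4627, 0.3138, 0.1466]
ee_rot: [-2.396, -2.032, 0.0]
force: [0.2, -0.1, -0.9]
width: 0.655
clock: 11.0
position: [0.4413, 0.3546, 0.153]
ee_rot: [-2.519, -1.875, -0.001]
force: [0.6, -0.2, 0.3]
width: 0.979
scene slope 0.0037 z0 0.0947 400 372 s range -0.13 0.149
top slope 0.002 z0 0.0946 729 617 s range -0.132 0.147
pos [0.4428 0.3518 0.1526] jaw -16.7 tilt z [-1.e-04 -6.e-04 -1.e+00] d [ 0.002   0.0049 -0.1226] turn -0.19727066974013496
[[0.1,0.0,2.5],-0.0,0],[[0.1,0.0,2.5],-0.0,0],[[0.1,0.0,2.5],-0.0,0],[[0.1,0.0,2.5],-0.0,0],[[0.1,0.0,2.5],-0.0,0],
```

View pics/s6.png

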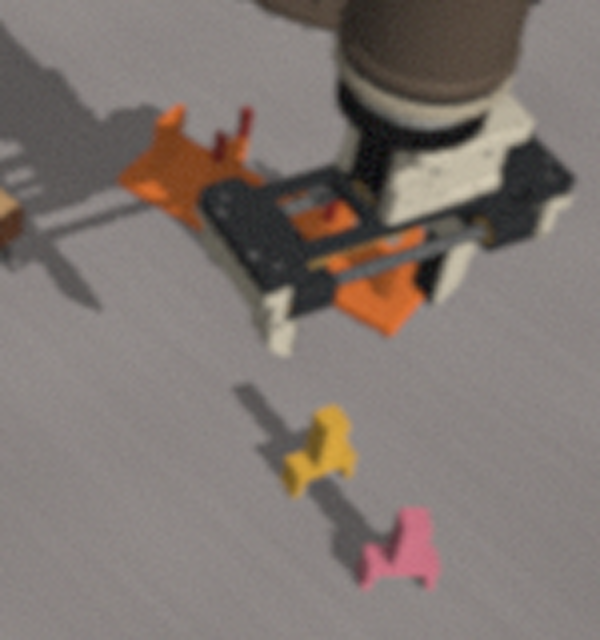

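The open gripper straddles the rider's place, with the rider at (325,450) and the pink one clear at (405,550). The dowel's slope reads 0.003 from both cameras, so it is level. I'll descend.

```bash
python3 -m crank '[[[0.1,0,3],0,0],[[0.1,0,3],0,0],[[0.1,0,3],0,0],[[0.1,0,2],0,0],[[0.0,0,1.1],0,0]]'; python3 -m crank '[[[0,0,0],0,0]]'
python3 - <<'E'
from h import *
plan(.4448,.3567,.03,-16.5,1,0)
p,d,X=cloud("scene");crop(p,"s7.png",280,430,190,310,5)
p,d,X=cloud("top");crop(p,"t7.png",80,200,150,250,6)
E
```

```text
clock: 11.65
position: [0.4441, 0.3539, 0.0299]
ee_rot: [2.522, 1.872, -0.004]
force: [0.1, 0.2, 0.6]
width: 0.997
clock: 11.75
position: [0.4439, 0.3542, 0.0305]
ee_rot: [2.522, 1.872, -0.004]
force: [-0.3, -0.3, 0.6]
width: 0.997
pos [0.4439 0.3542 0.0305] jaw -16.85 tilt z [-0.0019 -0.0021 -1.    ] d [ 0.0009  0.0025 -0.0005] turn -0.3455387395892302
[[0.3,0.0,0.1],-0.3,0],
```

View pics/s7.png

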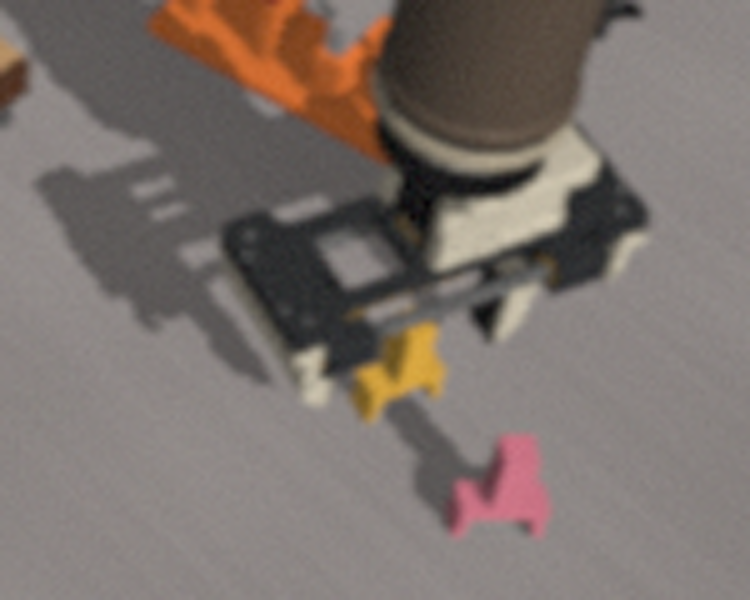

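View pics/t7.png

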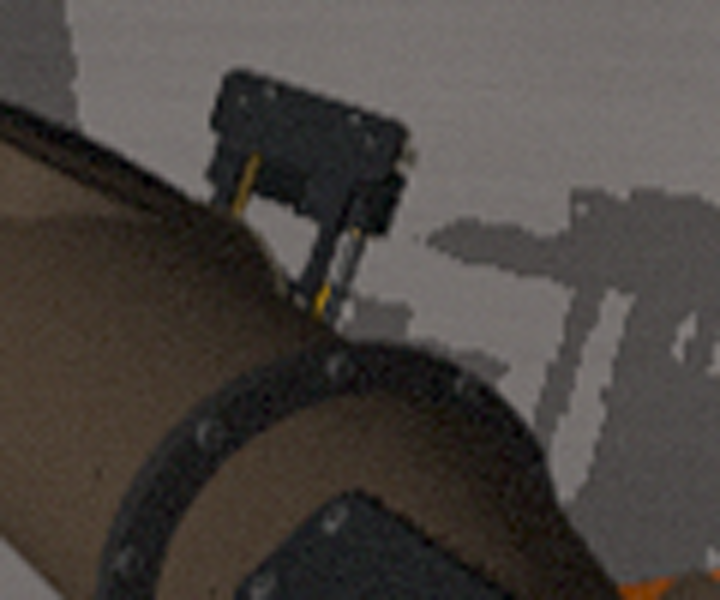

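The rider's post at (418,350) sits between the fingertips at (315,395) and (500,335). I'll nudge +y and close.

```bash
python3 -m crank '[[[0.2,0,0],-0.3,0],[[0,0,0],0,255],[[0,0,0],0,255],[[0,0,0],0,255],[[0,0,0],0,255]]' 15;python3 -m crank '[[[0,0,0],0,255],[[0,0,0],0,255],[[0,0,0],0,255],[[0,0,0],0,255],[[0,0,0],0,255]]'; python3 -m crank '[[[0,0,0],0,255],[[0,0,0],0,255]]'
```

```text
clock: 12.35
position: [0.4448, 0.3575, 0.0321]
ee_rot: [2.517, 1.879, 0.0]
force: [0.3, 0.3, 0.4]
width: 0.704
clock: 12.85
position: [0.4447, 0.3575, 0.0319]
ee_rot: [2.518, 1.879, -0.0]
force: [0.2, 0.9, -0.9]
width: 0.264
clock: 13.05
position: [0.4447, 0.3575, 0.0319]
ee_rot: [-2.518, -1.879, 0.0]
force: [-0.2, -0.0, -0.2]
width: 0.167
```

```bash
python3 -m crank '[[[0,0,0],0,255],[[0,0,0],0,255],[[0,0,-1],0,255],[[0,0,-3],0,255],[[0,0,-4],0,255]]';python3 -m crank '[[[0,0,-5],0,255],[[0,0,-4],0,255],[[0,0,0],0,255]]'
python3 - <<'E'
from h import *
plan(.51,-.0195,.2,3.1,12,255)
tilt2()
p,d,X=cloud("scene");crop(p,"s8.png",280,430,150,310,4)
E
```

```text
clock: 13.55
position: [0.4437, 0.3566, 0.112]
ee_rot: [-2.517, -1.88, 0.006]
force: [1.1, 0.6, -0.2]
width: 0.172
clock: 13.85
position: [0.4466, 0.3603, 0.2086]
ee_rot: [-2.517, -1.879, -0.016]
force: [0.2, 1.0, 0.1]
width: 0.175
pos [0.4466 0.3603 0.2086] jaw -16.51 tilt z [ 0.0076  0.0068 -0.9999] d [ 0.0634 -0.3798 -0.0086] turn -19.614156541883702
[[-2.9,1.4,0.1],-1.6,255],[[-2.9,1.3,0.1],-1.6,255],[[-3.0,1.2,0.1],-1.6,255],[[-3.0,1.2,0.1],-1.6,255],[[-3.0,1.1,0.1],-1.6,255],
[[-3.1,1.0,0.1],-1.6,255],[[-3.1,0.9,0.1],-1.6,255],[[-3.1,0.8,0.1],-1.6,255],[[-3.1,0.7,0.1],-1.6,255],[[-3.1,0.6,0.1],-1.6,255],
[[-3.2,0.5,0.1],-1.6,255],[[-3.2,0.4,0.1],-1.6,255],scene slope 0.0043 z0 0.0946 385 355 s range -0.13 0.149
top slope 0.0035 z0 0.0946 734 615 s range -0.132 0.147
```

View pics/s8.png

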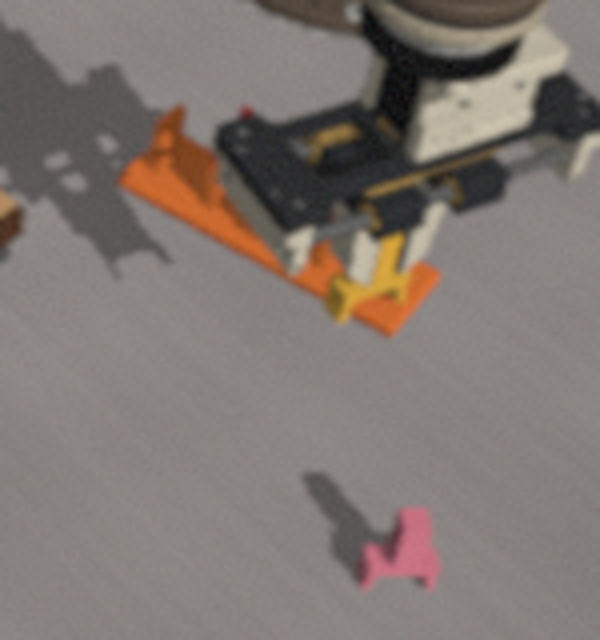

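The rider is held upright at (375,280), and the dowel is still level. Carrying it over.

```bash
python3 -m crank '[[[-2.9,1.4,0],-1.6,255],[[-2.9,1.3,0],-1.6,255],[[-3,1.2,0],-1.6,255],[[-3,1.2,0],-1.6,255],[[-3,1.1,0],-1.6,255]]';python3 -m crank '[[[-3.1,1,0],-1.6,255],[[-3.1,0.9,0],-1.6,255],[[-3.1,0.8,0],-1.6,255],[[-3.1,0.7,0],-1.6,255],[[-2.6,0.6,0],-1.6,255]]'
python3 - <<'E'
from h import *
plan(.51,-.0195,.18,3.1,5,255)
E
```

```text
clock: 14.5
position: [0.4701, 0.1972, 0.2003]
ee_rot: [-2.378, -2.051, 0.005]
force: [0.6, 0.0, -0.8]
width: 0.173
clock: 15.0
position: [0.4955, 0.0436, 0.2003]
ee_rot: [-2.23, -2.21, 0.005]
force: [1.0, -0.5, 0.2]
width: 0.177
pos [0.4955 0.0436 0.2003] jaw -0.51 tilt z [-3.3e-03 -8.0e-04 -1.0e+00] d [ 0.0145 -0.0631 -0.0203] turn -3.6105609102955896
[[-1.3,0.3,0.4],-0.7,255],[[-1.3,0.3,0.4],-0.7,255],[[-1.3,0.3,0.4],-0.7,255],[[-1.3,0.3,0.4],-0.7,255],[[-1.3,0.2,0.4],-0.7,255],
```

```bash
python3 -m crank '[[[-1.8,0.3,0.4],-0.7,255],[[-1.6,0.3,0.4],-0.7,255],[[-1.3,0.3,0.4],-0.7,255],[[-1.0,0.3,0.4],-0.7,255],[[-0.6,0.2,0.4],-0.7,255]]'; python3 -m crank '[[[0,0,0],0,255],[[0,0,0],0,255]]'
python3 - <<'E'
from h import *
plan(.51,-.0195,.16,3.1,5,255)
np.set_printoptions(precision=4,suppress=True)
for n in("scene","top"):
    p,d,X=cloud(n);np.savez(n+"9.npz",p=p,d=d,X=X)
    crop(p,n+"9.png",200,330,130,220,6)
E
```

```text
clock: 15.5
position: [0.5107, -0.0178, 0.1807]
ee_rot: [-2.162, -2.277, 0.002]
force: [-0.4, 0.7, 0.3]
width: 0.174
clock: 15.7
position: [0.5109, -0.0162, 0.1817]
ee_rot: [-2.162, -2.278, 0.0]
force: [0.6, 0.9, -1.3]
width: 0.177
pos [ 0.5109 -0.0162  0.1817] jaw 3.01 tilt z [-7.e-04  5.e-04 -1.e+00] d [-0.0009 -0.0033 -0.0217] turn -0.09309289303620005
[[-0.1,-0.0,0.4],-0.0,255],[[-0.1,-0.0,0.4],-0.0,255],[[-0.1,-0.0,0.4],-0.0,255],[[-0.1,-0.0,0.4],-0.0,255],[[-0.1,-0.0,0.4],-0.0,255],
```

View pics/scene9.png

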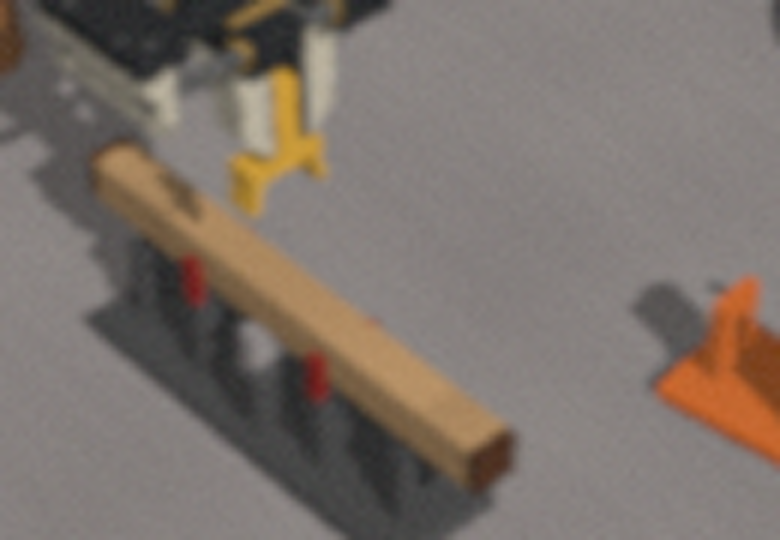

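View pics/top9.png

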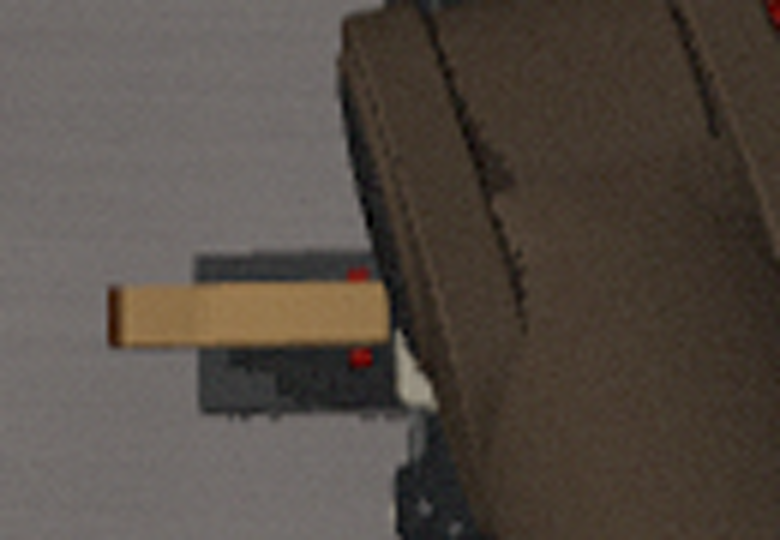

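The scene view shows the rider above the dowel at (280,145). The edge is at (262,340), between the red walls at (195,280) and (318,375). I'll measure their relative offset in this one camera.

Run:
```python
from h import *
np.set_printoptions(precision=4,suppress=True)
a=np.array([-.0545,.9985]);b=np.array([.9985,.0545])
for f in("scene9","scene0","top0"):
    D=np.load(f+".npz");X=D["X"];hsv=cv2.cvtColor(D["p"],cv2.COLOR_RGB2HSV)
    r=X[...,:2]-[.5095,-.0205];s=r@a;w=r@b
    red=((hsv[...,0]<6)|(hsv[...,0]>172))&(hsv[...,1]>130)&(abs(s)<.08)&(abs(w)<.035)&(X[...,2]>.04)&(X[...,2]<.1)
    n,l,st,c=cv2.connectedComponentsWithStats(red.astype(np.uint8))
    for i in range(1,n):
        m=l==i;print(f,"red",m.sum(),c[i],"s %.4f w %.4f z %.4f"%(np.median(s[m]),np.median(w[m]),np.median(X[...,2][m])), "zmax",X[...,2][m].max().round(4))
    # grey edge
    g=(hsv[...,1]<60)&(hsv[...,2]>110)&(abs(s)<.02)&(abs(w)<.035)&(X[...,2]>.055)&(X[...,2]<.08)
    if g.sum(): print(f,"edge",g.sum(),"s",np.median(s[g]),s[g].min(),s[g].max(),"w",w[g].min(),w[g].max(),"z",np.median(X[...,2][g]))
D=np.load("scene9.npz");X=D["X"];hsv=cv2.cvtColor(D["p"],cv2.COLOR_RGB2HSV)
r=X[...,:2]-[.5095,-.0205];s=r@a;w=r@b
y=(hsv[...,0]>=18)&(hsv[...,0]<=35)&(hsv[...,1]>150)&(X[...,2]>.13)&(X[...,2]<.23)&(abs(s)<.06)
print("yel",y.sum(),"s pct",np.percentile(s[y],[2,10,25,50,75,90,98]),"w",np.percentile(w[y],[2,50,98]),"z",np.percentile(X[...,2][y],[2,98]))
v,u=np.nonzero(y);print("px",u.min(),u.max(),v.min(),v.max())
# predicted px of rider keypoints from TCP assumption
s0=np.array([.5109,-.0162]);feet=.1817-.0319
def P(sx,sy,z): return np.r_[s0+b*sx+a*sy,feet+z]
K=[P(sx,sy,z) for sx in(-.021,.021) for sy in(-.008,.008) for z in(.0,.024)]
print(proj("scene",np.array(K)))
```

```text
scene9 red 19 [231.8421 176.5263] s -0.0410 w 0.0207 z 0.0722 zmax 0.0845
scene9 red 18 [252.4444 192.5   ] s 0.0479 w 0.0202 z 0.0750 zmax 0.0846
scene9 edge 26 s 0.006118428462638001 -0.003711043134533805 0.00879073803571787 w 0.010383891410102583 0.023887806842546874 z 0.06560958879805326
scene0 red 20 [231.9  176.45] s -0.0418 w 0.0199 z 0.0735 zmax 0.0852
scene0 red 19 [252.4737 192.6842] s 0.0483 w 0.0205 z 0.0734 zmax 0.0858
scene0 edge 26 s 0.006086616044419027 -0.002194317334655698 0.008104223020275414 w 0.01165737651688337 0.02498695535163603 z 0.06764080982359047
top0 red 6 [259.  175.5] s 0.0452 w 0.0171 z 0.0848 zmax 0.0888
top0 red 8 [295.    174.625] s -0.0445 w 0.0172 z 0.0841 zmax 0.0862
top0 red 11 [295.3636 188.2727] s -0.0446 w -0.0164 z 0.0758 zmax 0.0864
top0 red 11 [259.6364 189.0909] s 0.0436 w -0.0165 z 0.0805 zmax 0.0878
top0 edge 2 s 0.002240421912119061 0.0021500346068799303 0.002330809217358192 w 0.015756485540558064 0.018422001276695976 z 0.07356839779548599
yel 112 s pct [0.0003 0.004  0.0093 0.0116 0.0127 0.0135 0.0147] w [-0.0136  0.004   0.0244] z [0.155  0.2147]
px 239 252 141 164
[[250.2136 156.3256]
 [249.9927 149.513 ]
 [254.0581 159.1009]
 [253.8943 152.2785]
 [238.5114 163.0912]
 [238.1055 156.2611]
 [242.3342 165.968 ]
 [241.9847 159.1293]]
```

```bash
python3 -m crank '[[[-0.15,-0.05,1.5],0,255],[[0,0,1.5],0,255],[[0,0,1.2],0,255],[[0,0,0.8],0,255],[[0,0,0.2],0,255]]'; python3 -m crank '[[[0,0,0],0,255],[[0,0,0],0,255]]'
python3 - <<'E'
from h import *
np.set_printoptions(precision=4,suppress=True)
plan(.51,-.0195,.11,3.1,5,255)
p,d,X=cloud("scene");np.savez("scene10.npz",p=p,d=d,X=X);crop(p,"s10.png",200,330,130,220,6)
hsv=cv2.cvtColor(p,cv2.COLOR_RGB2HSV)
a=np.array([-.0545,.9985]);b=np.array([.9985,.0545])
r=X[...,:2]-[.5095,-.0205];s=r@a;w=r@b
y=(hsv[...,0]>=18)&(hsv[...,0]<=35)&(hsv[...,1]>150)&(X[...,2]>.09)&(X[...,2]<.18)&(abs(s)<.03)&(abs(w)<.035)
print("yel",y.sum(),"s pct",np.percentile(s[y],[2,10,25,50,75,90,98]),"w",np.percentile(w[y],[2,50,98]),"z",np.percentile(X[...,2][y],[2,98]))
E
```

```text
clock: 16.3
position: [0.5104, -0.0182, 0.1292]
ee_rot: [-2.162, -2.278, 0.001]
force: [-0.6, 0.9, 0.4]
width: 0.171
clock: 16.5
position: [0.5111, -0.0183, 0.1304]
ee_rot: [2.163, 2.278, 0.001]
force: [0.7, 0.1, -0.5]
width: 0.172
pos [ 0.5111 -0.0183  0.1304] jaw 2.98 tilt z [ 0.0008  0.     -1.    ] d [-0.0011 -0.0012 -0.0204] turn -0.1203597942049015
[[-0.0,-0.0,0.4],-0.0,255],[[-0.0,-0.0,0.4],-0.0,255],[[-0.0,-0.0,0.4],-0.0,255],[[-0.0,-0.0,0.4],-0.0,255],[[-0.0,-0.0,0.4],-0.0,255],
yel 111 s pct [-0.0035 -0.0007  0.0057  0.0094  0.0107  0.0114  0.0123] w [-0.0125  0.0052  0.0246] z [0.1029 0.165 ]
```

View pics/s10.png

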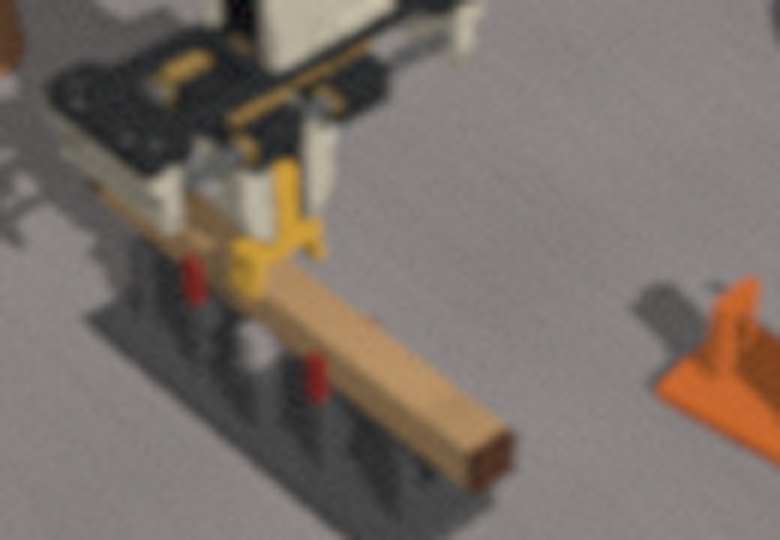

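Run:
```python
from h import *
D=np.load("scene10.npz");X=D["X"];p=D["p"];hsv=cv2.cvtColor(p,cv2.COLOR_RGB2HSV)
a=np.array([-.0545,.9985]);b=np.array([.9985,.0545])
r=X[...,:2]-[.5095,-.0205];s=r@a;w=r@b;z=X[...,2]
m=(s>.02)&(s<.12)&(abs(w)<.03)&(z>.091)&(z<.1)
print("dowel top w",np.percentile(w[m],[1,3,50,97,99]))
# rider px vs dowel-centre model: project
for ww in(0,.0025):
  print(ww,[proj("scene",np.r_[np.array([.5095,-.0205])+a*(.003+.008)+b*(ww+q),.1304-.0319+.024]).round(1) for q in(-.021,.021)])
y=(hsv[...,0]>=18)&(hsv[...,0]<=35)&(hsv[...,1]>150)&(z>.09)&(z<.18)&(abs(s)<.03)&(abs(w)<.035)
v,u=np.nonzero(y);print(u.min(),u.max(),v.min(),v.max())
tilt2()
```

```text
dowel top w [-0.00954767 -0.00879454  0.00391516  0.01502865  0.01632122]
0 [array([254.4, 166.1]), array([242.9, 173. ])]
0.0025 [array([253.7, 166.5]), array([242.2, 173.4])]
239 252 156 179
scene slope 0.0024 z0 0.0947 296 274 s range -0.074 0.15
top slope 0.0038 z0 0.0944 305 261 s range 0.034 0.147
```

The rider matches the edge and dowel to about 1 mm along and across. I'll lower it slowly.

```bash
python3 -m crank '[[[0,0,0.3],0,255],[[0,0,0.3],0,255],[[0,0,0.3],0,255],[[0,0,0.2],0,255],[[0,0,0.2],0,255]]'; python3 -m crank '[[[0,0,0.1],0,255],[[0,0,0.1],0,255],[[0,0,0.1],0,255]]'; python3 -m crank '[[[0,0,0],0,255]]'; python3 -c "
from h import *
tilt2()
p,d,X=cloud('scene');crop(p,'s11.png',200,330,130,220,6)"
```

```text
clock: 17.15
position: [0.5107, -0.0184, 0.1166]
ee_rot: [-2.163, -2.278, 0.0]
force: [-0.4, -0.4, -0.8]
width: 0.173
clock: 17.45
position: [0.5108, -0.0184, 0.1139]
ee_rot: [2.163, 2.278, 0.0]
force: [0.6, 0.3, -1.8]
width: 0.173
clock: 17.55
position: [0.5107, -0.0184, 0.1138]
ee_rot: [-2.163, -2.278, 0.0]
force: [0.0, 0.0, -0.8]
width: 0.174
scene slope 0.0048 z0 0.0944 285 234 s range -0.068 0.15
top slope 0.001 z0 0.0947 306 257 s range 0.034 0.147
```

View pics/s11.png

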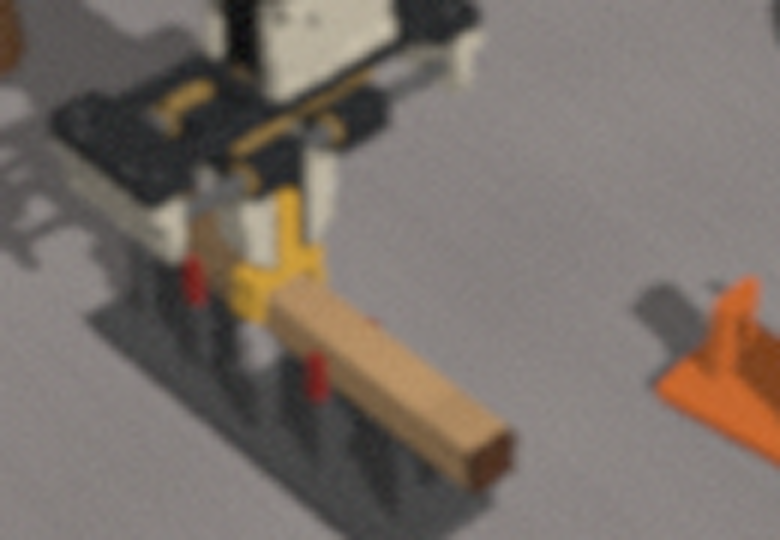

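The rider's legs are astride the dowel at (270,285) and the dowel is still level. Going on in 1 mm steps until contact.

```bash
for i in 1 2 3 ; do python3 -m crank '[[[0,0,0.1],0,255],[[0,0,0],0,255]]'|egrep 'pos|force'; done
```

```text
position: [0.5107, -0.0184, 0.1128]
force: [-1.3, -0.1, -0.3]
position: [0.5107, -0.0184, 0.1118]
force: [-0.5, 0.2, -0.5]
position: [0.5107, -0.0184, 0.1108]
force: [-0.7, -0.4, -0.9]
```

```bash
for i in 1 2 ; do python3 -m crank '[[[0,0,0.05],0,255],[[0,0,0],0,255]]'|egrep 'pos|force'; done
```

```text
position: [0.5107, -0.0184, 0.1104]
force: [-1.0, 0.1, -0.0]
position: [0.5108, -0.0184, 0.1099]
force: [-0.2, -0.1, -0.0]
```

```bash
for i in 1 2 ; do python3 -m crank '[[[0,0,0.05],0,255],[[0,0,0],0,255]]'|egrep 'pos|force'; done; python3 -c "
from h import *
tilt2()"
```

```text
position: [0.5109, -0.0184, 0.1098]
force: [-1.3, -0.2, 5.2]
position: [0.5109, -0.0184, 0.1098]
force: [-3.2, -0.0, 11.0]
scene slope 0.0071 z0 0.0942 285 237 s range -0.068 0.149
top slope -0.0017 z0 0.0949 305 257 s range 0.034 0.147
```

Contact at TCP z = 0.1098. I'll relieve the press by 0.8 mm, then open gently.

```bash
python3 -m crank '[[[0,0,-0.08],0,255],[[0,0,0],0,255]]'|egrep 'pos|force'
```

```text
position: [0.5109, -0.0184, 0.1098]
force: [-0.4, 0.8, 2.0]
```

```bash
python3 -m crank '[[[0,0,0],0,208],[[0,0,0],0,204],[[0,0,0],0,198],[[0,0,0],0,190]]' 5;python3 -m crank '[[[0,0,0],0,170],[[0,0,0],0,150],[[0,0,0],0,130]]'; python3 -c "
from h import *
tilt2()
p,d,X=cloud('scene');crop(p,'s12.png',200,330,130,220,6)"
```

```text
clock: 19.8
position: [0.5107, -0.0184, 0.1096]
ee_rot: [-2.163, -2.278, 0.0]
force: [0.6, -1.1, -0.5]
width: 0.247
clock: 20.1
position: [0.5107, -0.0184, 0.1097]
ee_rot: [2.163, 2.278, -0.0]
force: [-0.5, -0.9, 0.4]
width: 0.45
scene slope -0.0037 z0 0.0952 265 210 s range -0.066 0.15
top slope 0.0026 z0 0.0944 303 264 s range 0.031 0.147
```

View pics/s12.png

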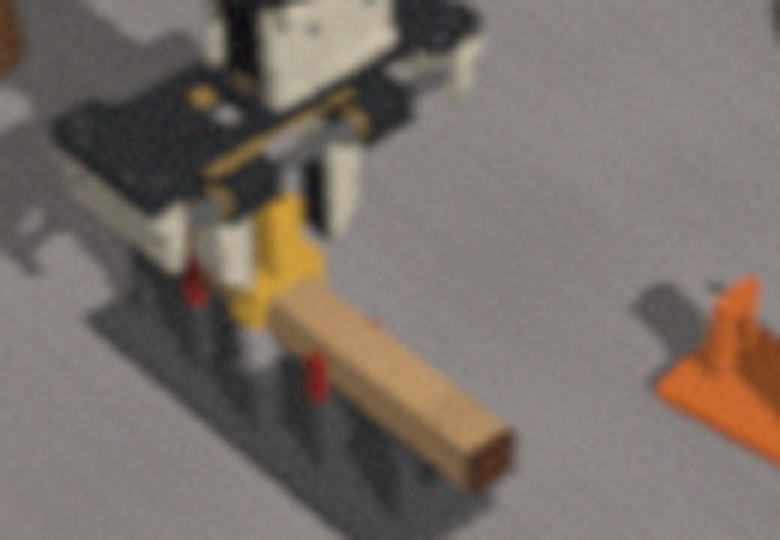

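The fingers are free of the post at (285,230). The rider is seated and the dowel is level. Rising straight up, slowly at first.

```bash
python3 -m crank '[[[0,0,-0.5],0,100],[[0,0,-1],0,100],[[0,0,-2],0,100],[[0,0,-3],0,100],[[0,0,-4],0,100]]';python3 -m crank '[[[0,0,-4],0,100],[[3,0,-2],0,100],[[4,0,0],0,100],[[4,0,0],0,100],[[4,0,0],0,100]]';python3 -m crank '[[[4,0,0],0,100],[[4,0,0],0,100],[[0,0,0],0,100],[[0,0,0],0,100],[[0,0,0],0,100]]'; python3 -c "
from h import *
tilt2()
p,d,X=cloud('scene');np.savez('scene13.npz',p=p,d=d,X=X);crop(p,'s13.png',200,330,130,220,6)
p,d,X=cloud('top');np.savez('top13.npz',p=p,d=d,X=X);crop(p,'t13.png',200,330,130,220,6)"
```

```text
clock: 20.75
position: [0.5098, -0.0183, 0.2155]
ee_rot: [-2.161, -2.277, 0.002]
force: [0.9, 0.0, 0.1]
width: 0.607
clock: 21.25
position: [0.5028, 0.1329, 0.2761]
ee_rot: [2.163, 2.277, 0.002]
force: [0.5, -0.3, -0.2]
width: 0.605
clock: 21.75
position: [0.4991, 0.2102, 0.275]
ee_rot: [2.164, 2.277, -0.0]
force: [0.1, 1.5, -0.4]
width: 0.612
scene slope 0.0016 z0 0.0946 406 342 s range -0.126 0.15
top slope 0.0041 z0 0.0943 690 555 s range -0.13 0.147
```

View pics/s13.png

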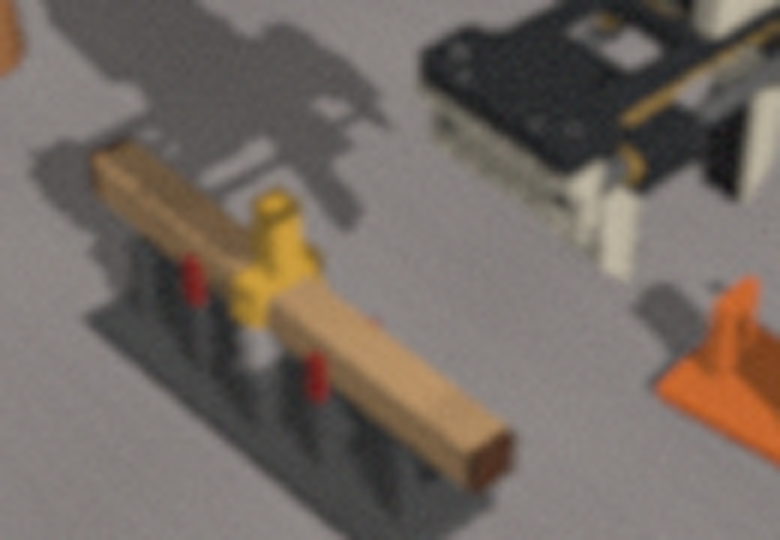

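View pics/t13.png

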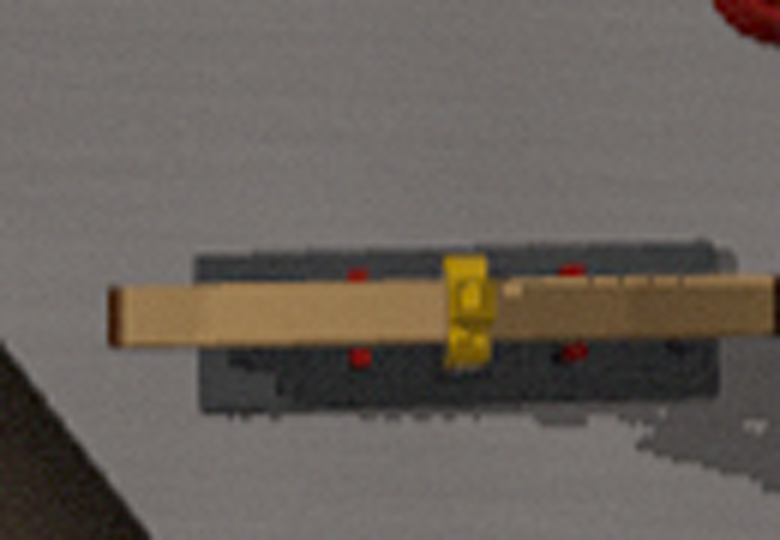

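Seen from both cameras, the rider sits on the level dowel, midway between the red walls: 467 against a wall midpoint of about 466 in the top crop. I'll check it numerically before handing in.

```bash
python3 - <<'E'
from h import *
np.set_printoptions(precision=4,suppress=True)
a=np.array([-.0545,.9985]);b=np.array([.9985,.0545])
D=np.load("top13.npz");X=D["X"];hsv=cv2.cvtColor(D["p"],cv2.COLOR_RGB2HSV)
cr=lambda L:np.array(L)/6+[200,130]-.5+.5/6
for nm,L,z in(("crown",[(446,257),(488,257),(490,366),(448,366)],.102),("post",[(458,278),(482,278),(482,308),(458,308)],.142)):
    q=ray("top",cr(L),z)[:,:2].mean(0)-[.5095,-.0205];print(nm,"s",q@a,"w",q@b)
r=X[...,:2]-[.5095,-.0205];s=r@a;w=r@b;z=X[...,2]
y=(hsv[...,0]>=20)&(hsv[...,0]<=35)&(hsv[...,1]>150)&(abs(s)<.03)&(abs(w)<.035)
k=y&(z>.09)&(z<.12);print("crown cloud",k.sum(),np.percentile(s[k],[3,97]),np.percentile(w[k],[3,97]),"z",np.percentile(z[k],[5,50,95]))
k=y&(z>.13);print("post cloud",k.sum(),s[k].mean(),w[k].mean(),"z",np.median(z[k]))
E
python3 -m crank '[[[0,0,0],0,100],[[0,0,0],0,100],[[0,0,0],0,100],[[0,0,0],0,100],[[0,0,0],0,100]]'|head -1; python3 -c "
from h import *
tilt2()"
```

```text
crown s 0.0006377354703627939 w -0.00022632170795331162
post s 0.0023547000839616696 w 0.004038502276749373
crown cloud 65 [-0.0074  0.0086] [-0.0188  0.0209] z [0.097  0.102  0.1061]
post cloud 50 0.00021723335120858795 0.0020278192026880024 z 0.143033072775712
clock: 22.45
scene slope 0.0035 z0 0.0946 416 350 s range -0.129 0.15
top slope -0.0023 z0 0.0945 691 568 s range -0.132 0.147
```

```bash
python3 -c "
from cell import *
print(workorder.sign_off())"
```

```text
the job is handed in; nothing more can be done
None
```

The dowel is balanced level on the edge with the yellow rider astride it, let go, and I handed the job in at about 22.5 s of the 72 s allowed.

- **Finding the balance point:** I pushed the dowel's +y end with the shut fingers in small steps, backing off to look, until it lay level. After I backed off, both cameras showed it level about 1.6 s later, and again at every check over the roughly 7 s before the rider touched it.
- **Setting the rider:** I gripped it by its post, lined it up with the edge in the camera images and lowered it in 1 mm and then 0.5 mm steps. The wrist force peaked at about 11 N, against a 25 N limit. I eased that off, opened gently and rose clear.
- **Last checks:** These were taken before hand-in with the robot well away.

| Check | Measured | Limit |
|---|---|---|
| Dowel slope | within 0.004 | 0.04 rad |
| Rider along the edge's y | about 0.5 mm off | 6 mm |
| Rider across (x) | about 0–2 mm off | 6 mm |
| Top of the rider's post | z = 0.143 m | 0.142 m expected |

- **What disagreed:**
  - The two cameras differed by about 3 mm in absolute position, so I aligned the rider to the edge within the scene camera's picture and confirmed it with the top camera.
  - A cruder slope fit gave 0.02–0.03 just after the pushes; the better fit did not bear this out.
  - One hand-picked reading of the post top in the top picture put it 2 mm along and 4 mm across. The depth readings put it at 0.2 mm and 2 mm.
- **Close call:** Early in the pushing, the wrist force rose to about 10 N, against the 12 N limit, because finger friction was holding the dowel's end down. I backed off and pushed with a slight upward slope after that.
- **Bystanders:** I did not measure the doll, shell and cone again at the end. The arm only passed well above or beside them, and no pictures suggested contact.

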